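# Roll a vial up to a gauge plunger and gauge it

### The job

Push the vial on its side so that it rolls along the metal bed, never lifting it, up to the sprung plunger of the gauge block, and hold it pressed against the plunger at a steady 6 N or so for a good second, never reaching 10 N. Then ease off so slowly that the spring does not throw it back (the glass must never go faster than 10 cm/s), and leave it standing still across the bed with its middle between the two engraved lines. Leave the things round the bed where they are.

Things in the scene. Friction and masses are not known exactly. Their poses are not given: they have to be found in the camera images.
- bed: Fixed metal rolling bed: plate 230 mm long (its x, -130 to +100 mm), 100 mm wide (its y), top 12 mm above the worktop, with an 8 mm wide rail on each long side (inner faces at y = +-42 mm), 8 mm higher. Origin on the worktop; +x is the rolling direction, towards the gauge; z up. Two dark engraved lines cross it at x = 45.5 and 64.5 mm.
- window (a point): Point on the bed's top surface midway between the two engraved lines (bed x = 55 mm, y = 0); axes as the bed's.
- gauge: Fixed grey gauge block at the end of the bed, 50 x 60 mm and 46 mm tall on a 70 x 76 mm foot; origin on the worktop below its middle, 130 mm along +x from the bed's origin, axes as the bed's. A sprung plunger with a flat disc 20 mm across reaches from it towards the vial (-x), its axis 26 mm above the worktop at y = 0.
- plunger_nominal (a point): Nominal centre of the plunger disc's face, fixed to the block. The real face lies up to 4 mm before or behind it along x: a screw collar sets it anew each time, unmeasured. A vial just touching the unloaded disc has its middle within 4 mm of halfway between the lines. The plunger yields 0.5 mm per newton (2 N/mm from zero, hard stop after 10 mm) and springs back with the load.
- vial: The vial to roll: amber glass, paper band, white cap; a cylinder 28 mm in diameter, 72 mm long, 60 to 130 g, lying across the bed between the rails (6 mm play at each end). Origin at its centre, 14 mm above the bed's top; its y is the cylinder axis; x and z turn as it rolls. Rolls with well under 1 N; let go while moving slowly it stops within a few mm.
- vial_center (a point): Centre of the vial (same point as the vial's origin), half-way along its axis.
- forceps: Bystander: steel tweezers lying flat, 15 x 118 x 9 mm, origin at the centre of its underside
- marker: Bystander: white felt marker with a dark cap lying flat, 16 x 139 x 15 mm, origin at the centre of its underside
- dropper: Bystander: small standing dropper bottle, 27 mm across, 66 mm tall, origin at the centre of its underside
- bench_timer: Bystander: bench timer lying on its back, 60 x 66 x 19 mm, origin at the centre of its underside
- tape: Bystander: roll of paper tape lying flat, 62 mm across, 18 mm tall, origin at the centre of its underside
There are look-alikes about, which are no part of the job. Leave any green look-alike of the vial alone.

How it is judged (in metres and radians):
On the way:
1. the vial is held pressed against the plunger with 4 to 8 N for 0.7 s (contact force between vial and gauge between 4 and 8 N), for 0.7 s.
At the end, for the whole second after the job is handed in: The vial lies still (below 10 mm/s) on the bed, across it (axis within 0.2 rad of the bed's y), its middle between the two engraved lines (within 9.5 mm of halfway) and within 12 mm of the bed's centre line (x of vial_center in the frame of bed between 0.0455 and 0.0645 m and y of vial_center in the frame of bed between -0.012 and 0.012 m and angle between the y axis of vial and the y axis of bed, either way round below 0.2 rad and height (world z) of vial_center below 0.031 m and linear speed of vial below 0.01 m/s); the robot touches nothing.
It fails at once if the vial is pressed on the gauge with 10 N or more (contact force between vial and gauge above 10 N).
It fails at once if the vial is lifted off the bed (centre 20 mm above its rolling height) (height (world z) of vial_center above 0.046 m).
It fails at once if the vial is thrown or rolled faster than 120 mm/s (linear speed of vial above 0.12 m/s).
It fails at once if a bystander is moved by more than 20 mm (distance of any of forceps, marker, dropper, bench_timer, tape from where it was at the start of the episode above 0.02 m).
It also fails if it takes over 70 s, if anything falls off the work surface, if the arm or the gripper's body presses on something with over 40 N, if the wrist force passes 120 N, or if a joint passes its speed limit or range.

### The arm

A 6-joint arm with a two-finger parallel gripper is mounted at the origin on a cart in front of the work surface, level with it; the furniture and walls round the work are solid. World frame = base frame: x ahead of the robot, y to its left, z up, the work surface at z = 0. Lengths are in mm, angles in rad, forces in N, time in s.
With the tool pointing down it reaches from about 350 to 1000 mm from the base axis. Payload 7.1 kg.
Tool frame: the origin (TCP) lies midway between the tips of the shut fingers; the grasp point (between the pads) lies 19 mm behind it; z points along the fingers, y is the line along which they close (so a half turn about z gives the same grasp; the last joint's range is limited). The gripper opens to 85 mm and grips with 20 to 120 N. Pads are 22 mm wide; open, the fingers measure 114 mm over their backs; the gripper's body (76 mm by 85 mm) begins 54 mm behind the grasp point. The pads swing forward as they close: fully open they stand 13 mm farther back than shut.
Start: joints at [1.25, 0.423, 1.63, -0, 1.089, -0.019], TCP at [185.743, 596.745, 231.319] pointing down, gripper open.
Joint ranges: [-3, 3], [-0.9, 2.11], [0.09, 2.58], [-1.31, 4.45], [0.11, 2.69], [-2.54, 2.54]. Speed limits (rad/s): [2.39, 2.39, 3.01, 3.14, 3.14, 3.14].

### API

Orientations are given as a rotation vector (axis times angle).
In Python, from station import manip, capture gives the robot as it stands.
- The arm moves only by the tool send_rows, never from a script. Its argument "moves" is a list of rows, each a list of 7 numbers: the shift along the tool's x, y, z as a fraction of full scale, then the turn, a rotation vector about the tool's x, y, z as a fraction of full scale, then the closure, from 0 (fully open) to 1 (shut). In form: [[tx, ty, tz, wx, wy, wz, hand], ...]. A call has 1 to 12 rows; each row is the pose to reach, as a shift and turn from the pose commanded when the call began, along the tool's axes at that moment, turning the shorter way round; what a row does not reach only later rows make up. Full scale, the value 1, is 600 mm for a shift and pi rad for a turn. A row lasts 1/10 s, in which the tool goes at most 50 mm and 8.59 degrees, less where a joint would pass 70% of its speed; a pose out of reach is approached as far as the arm can. A call with a number of a shift or a turn outside -1 to 1 is refused whole. A call with a gripper value outside its range is refused whole. The fingers move at their own pace and stop on an object; "force" is the grip in N (left out, the last holds). Time passes only in rows, so rows that repeat a pose let the fingers close. It gives the time, the measured TCP pose, the force, the opening and the grip force at its end, in the units of the state.
- manip.observe(): the state, without advancing time (a new reading comes with each control period).
- capture(name): name is "scene" or "top" or "wrist"; returns a dict with "image" (420x560x3 uint8, red, green, blue), "mtx" (3x3 intrinsics, pixels), "distortion" ([k1, k2, p1, p2, k3] as OpenCV has them; the pictures are not rectified), "world_from_camera" (4x4, takes a point from camera to world coordinates); the wrist camera has in their place "tool_from_camera" (4x4, takes a point from camera to tool coordinates, whose origin is the TCP and whose axes are the flange's). Camera axes: x right, y up, looking along -z (the intrinsics and any distortion apply to the point x, -y, -z); pixel columns grow to the right and rows downward; lengths in mm; the calibration is good to about 2 mm. A picture is of the moment at which its call begins: read the wrist's pose just before it. There is no depth.
- manip.job_done(): hands the job in; it is judged then, once.
The state is a dict: "time_s": time; "joints": joint angles; "dq": joint speeds; "joint_efforts": joint torques, N m; "position": TCP position; "tool_rot": TCP orientation; "contact_force": force on the tool from outside, world axes, zero at the start; "torque": the same for the moment, N m; "grip_width": finger opening in mm; "finger_force": force on a finger pad.
Only numpy, scipy, OpenCV 4.12 (cv2) and the standard library are available. Lean on these libraries where they do the work, as an engineer would, in place of code of your own. Each camera call takes 0.05 s, during which the arm holds its last target. There are 200 camera calls.

## Working session

There is one attempt and no reset: what is moved stays moved. The work goes in short steps, Python scripts to look and compute and a tool call to move; the robot and the scene stay as the last step left them, time stands still between calls to the robot, and variables do not carry over. Pictures are saved under pics/ and viewed, at most 10 in all, crops included, and the job is handed in when it is done.

Besides the shell and the picture viewer there is one more tool, called after "Call:" as a command line: name --pt "numbers of a row" for each row, then --argument value for the rest. send_rows: Moves the arm, as the interface text tells. Its arguments: {"type":"object","properties":{"moves":{"type":"array","items":{"type":"array","items":{"type":"number"}}},"force":{"type":"number"}},"required":["moves"]}

```bash
mkdir -p pics; ls; python3 - <<'E'
from station import manip, capture
import cv2
print(manip.observe())
for n in("scene","top"):
    c=capture(n); cv2.imwrite(f"pics/{n}1.png",cv2.resize(c["image"][:,:,::-1],(784,588),interpolation=cv2.INTER_CUBIC))
    print(c["mtx"],c["distortion"],c["world_from_camera"])
E
```

```text
pics
{'time_s': 0.0, 'joints': array([ 1.24996240e+00,  4.23812368e-01,  1.63069214e+00,  1.79361744e-05,
        1.08860651e+00, -1.89622298e-02]), 'dq': array([-0.00014801, -0.00033512, -0.00066854, -0.00023924,  0.00056047,
       -0.00083306]), 'joint_efforts': array([-9.88622996e-04, -5.57359815e+01, -2.81757528e+01, -9.29227690e-05,
        7.27982959e-03,  1.94468100e-05]), 'position': array([185.59313649, 596.23534366, 230.56262785]), 'tool_rot': array([-4.72352427e-01, -3.10560312e+00,  2.34627818e-03]), 'contact_force': array([-0.00939901, -0.34716207,  0.23387995]), 'torque': array([-0.03012698,  0.02164175,  0.03523642]), 'finger_force': 0.0, 'grip_width': 85.31244079845348}
[[511.20838303   0.         275.23807857]
 [  0.         511.20838303 218.78963978]
 [  0.           0.           1.        ]] [-0.08313431  0.          0.          0.          0.        ] [[ 8.20117776e-01  2.99860920e-01 -4.87329726e-01 -6.97253679e+01]
 [-5.71810103e-01  4.60720492e-01 -6.78800291e-01 -9.80526801e+02]
 [ 2.09771115e-02  8.35356245e-01  5.49308569e-01  7.86463933e+02]
 [ 0.00000000e+00  0.00000000e+00  0.00000000e+00  1.00000000e+00]]
[[397.37949787   0.         283.5399794 ]
 [  0.         397.37949787 209.33396286]
 [  0.           0.           1.        ]] [-0.0539541  0.         0.         0.         0.       ] [[ 1.82935605e-02  9.85849414e-01 -1.66632168e-01  4.03080847e+02]
 [-9.99720846e-01  2.05280926e-02  1.16973469e-02 -7.81558700e+01]
 [ 1.49524632e-02  1.66371666e-01  9.85949741e-01  9.68678731e+02]
 [ 0.00000000e+00  0.00000000e+00  0.00000000e+00  1.00000000e+00]]
```

View pics/top1.png

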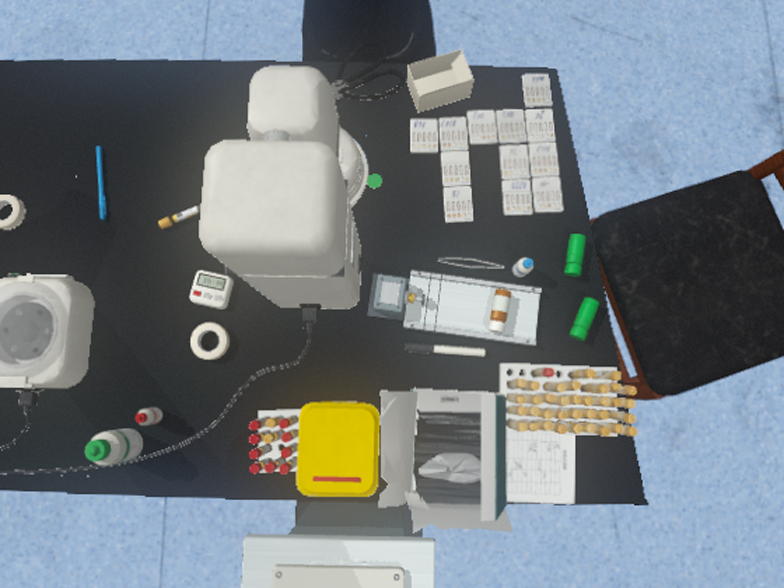

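View pics/scene1.png

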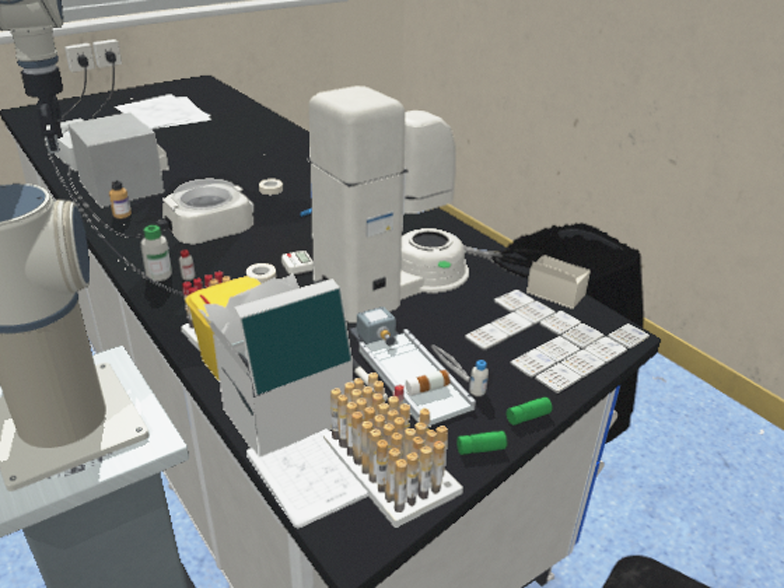

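Top view (784-wide): the bed spans about (408,270)-(540,345), the gauge is at (388,296) on its left end, and the amber/white vial is at (500,310). Green look-alikes are at (575,255) and (584,318), off the bed. The vial meant is the amber one on the bed; next is an enlarged crop to confirm it.

```bash
cat >h.py <<'E'
from station import manip, capture
import cv2, numpy as np
from scipy.spatial.transform import Rotation as R
def cam(n):
    if n=="wrist":
        s=manip.observe(); c=capture(n); T=np.eye(4); T[:3,:3]=R.from_rotvec(s["tool_rot"]).as_matrix(); T[:3,3]=s["position"]
        c["world_from_camera"]=T@c["tool_from_camera"]; return c
    return capture(n)
def px2w(c,uv,z):
    p=cv2.undistortPoints(np.array(uv,float).reshape(-1,1,2),c["mtx"],np.array(c["distortion"])).reshape(-1,2)
    d=np.c_[p[:,0],-p[:,1],-np.ones(len(p))]; T=c["world_from_camera"]; d=d@T[:3,:3].T; o=T[:3,3]
    return o+d*((np.broadcast_to(z,len(p))-o[2])/d[:,2])[:,None]
def w2px(c,P):
    T=np.linalg.inv(c["world_from_camera"]); q=np.atleast_2d(P)@T[:3,:3].T+T[:3,3]; q=q*[1,-1,-1]
    return cv2.projectPoints(q,np.zeros(3),np.zeros(3),c["mtx"],np.array(c["distortion"]))[0].reshape(-1,2)
E
python3 - <<'E'
from h import *
c=cam("top"); im=c["image"][180:255,255:395,::-1]
cv2.imwrite("pics/top2.png",cv2.resize(im,None,fx=5.6,fy=5.6,interpolation=cv2.INTER_CUBIC))
k=5/7
print(px2w(c,[[411*k,271*k],[541*k,290*k],[537*k,345*k],[404*k,327*k]],20))
print(px2w(c,[[500*k,310*k]],26), px2w(c,[[388*k,296*k]],46))
E
```

```text
[[ 602.90365904 -113.16102433   20.        ]
 [ 574.07117086 -340.55257501   20.        ]
 [ 478.06712829 -331.32599989   20.        ]
 [ 504.74065704 -102.55166432   20.        ]]
[[ 536.59128098 -266.87916301   26.        ]] [[553.71036277 -74.14714541  46.        ]]
```

View pics/top2.png

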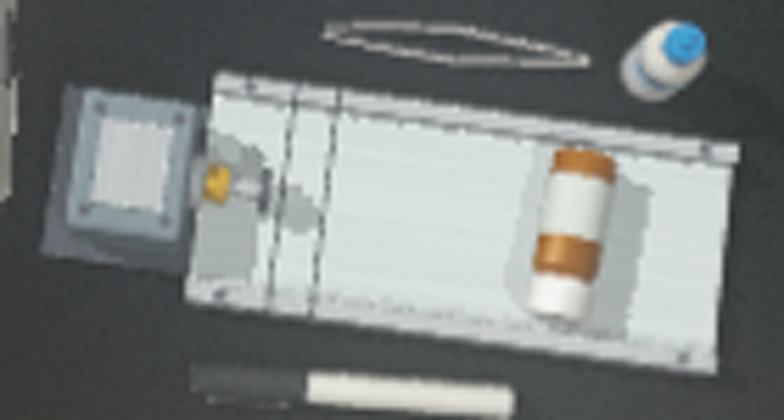

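The crop confirms the target: the amber vial with paper band and white cap at crop (572,233), axis slightly off vertical. The bed corners are (217,73), (740,145), (715,372), (187,302), and the lines cross near x≈325 and 280. Forceps and dropper lie above the bed, the marker below.

```bash
python3 - <<'E'
from h import *
from scipy.optimize import least_squares
c=cam("top")
f=lambda p:np.array(p)/5.6+[255,180]-0.4
w=px2w(c,f([[217,73],[740,145],[715,372],[187,302]]),20)[:,:2]
# bed coords: image left=+x ; image up = world +x = bed -y?(bed x=+worldy => bed y=-worldx)
B=np.array([[100,-50],[-130,-50],[-130,50],[100,50]],float)
g=lambda q:(B@np.array([[np.cos(q[2]),np.sin(q[2])],[-np.sin(q[2]),np.cos(q[2])]])+q[:2])
s=least_squares(lambda q:(g(q)-w).ravel(),[540,-200,1.45]);q=s.x;print("bed",q,np.round(s.fun,1))
M=np.array([[np.cos(q[2]),np.sin(q[2])],[-np.sin(q[2]),np.cos(q[2])]])
tb=lambda p:(p[:,:2]-q[:2])@M.T
print("vial ends/ctr",tb(px2w(c,f([[585,147],[555,318],[572,233]]),[26,26,28])))
print("lines",tb(px2w(c,f([[333,150],[318,290],[290,130],[273,280]]),12)))
print("disc",tb(px2w(c,f([[266,190]]),26)))
sc=cam("scene");k=5/7
print("tower base",px2w(sc,np.array([[318,290],[380,318],[420,285]])*k,0))
print("box base",px2w(sc,np.array([[262,450],[352,370]])*k,0))
# two-view heights: tower top centre, box top front
def tri(a,b):
    o=[];
    for C,uv in((c,a),(sc,b)):
        p0,p1=px2w(C,[np.array(uv)*k],0)[0],px2w(C,[np.array(uv)*k],500)[0]; o.append((p0,(p1-p0)/500))
    (a0,da),(b0,db)=o; A=np.c_[da,-db]; t=np.linalg.lstsq(A,b0-a0,rcond=None)[0]; return (a0+t[0]*da+b0+t[1]*db)/2
print("tower top corners",tri([345,262],[402,175]),tri([205,262],[313,165]))
print("box top",tri([505,395],[338,285]),tri([505,515],[245,320]))
E
```

```text
bed [ 543.54554425 -205.94982825    1.45413562] [-0.4  0.1 -0.1  0.5 -0.2 -1.   0.7  0.4]
vial ends/ctr [[-62.00327243 -38.69556425]
 [-56.91909337  36.82621496]
 [-59.94648478  -0.25920676]]
lines [[ 45.06587019 -25.02069685]
 [ 43.99925184  36.91841533]
 [ 64.82613678 -31.25740758]
 [ 63.86043347  35.25177042]]
disc [[72.43814186 -1.13578617]]
tower base [[546.38184896 117.58500222   0.        ]
 [595.5152957  -37.05645328   0.        ]
 [735.63554027  18.39345118   0.        ]]
box base [[ 240.43372586 -234.15270976    0.        ]
 [ 462.04868899 -144.05165263    0.        ]]
tower top corners [586.55326187 -41.47661439 297.47165325] [564.87142718 164.36060433 254.14492783]
box top [ 391.37778399 -226.75978359  242.72978336] [ 241.82095951 -227.51183513  237.08904909]
```

```bash
cat >>h.py <<'E'
BO=np.array([543.55,-205.95]); BY=1.45414
def bed2w(x,y=0): c,s=np.cos(BY),np.sin(BY); return BO+[c*x-s*y,s*x+c*y]
def w2bed(p): c,s=np.cos(BY),np.sin(BY); d=np.array(p[:2])-BO; return np.array([c*d[0]+s*d[1],-s*d[0]+c*d[1]])
def rows(wps,hand,cur=None):
    """wps: (x,y,z,yaw of tool x in deg), tool down -> rows"""
    s=manip.observe(); p,r=(s["position"],s["tool_rot"]) if cur is None else cur
    R0=R.from_rotvec(r)
    for x,y,z,a in wps:
        Rt=R.from_euler("z",a,degrees=True)*R.from_euler("x",180,degrees=True)
        t=R0.inv().apply(np.array([x,y,z])-p)/600; w=(R0.inv()*Rt).as_rotvec()/np.pi
        print([float(v) for v in np.round([*t,*w],4)]+[hand])
E
python3 - <<'E'
from h import *
P=[(143,395,400,162),(344,241,400,130),(420,0,400,100),(360,-216,400,83.3),(*bed2w(-112),400,83.3),(*bed2w(-112),110,83.3)]
print(P); rows(P,0.5)
E
```

```text
[(143, 395, 400, 162), (344, 241, 400, 130), (420, 0, 400, 100), (360, -216, 400, 83.3), (np.float64(530.5141053361577), np.float64(-317.18877673865893), 400, 83.3), (np.float64(530.5141053361577), np.float64(-317.18877673865893), 110, 83.3)]
[-0.0319, -0.342, -0.2815, -0.0002, 0.0, 0.0039, 0.5]
[-0.4281, -0.4875, -0.2814, -0.0002, 0.0001, 0.1817, 0.5]
[-0.6684, -0.8334, -0.2812, -0.0002, 0.0001, 0.3484, 0.5]
[-0.6799, -1.2068, -0.2809, -0.0002, 0.0002, 0.4412, 0.5]
[-1.0014, -1.2834, -0.2808, -0.0002, 0.0002, 0.4412, 0.5]
[-1.0014, -1.283, 0.2025, -0.0002, 0.0002, 0.4412, 0.5]
```

Call:
send_rows --pt "-0.032 -0.342 -0.2815 0 0 0.004 0.5" --pt "-0.032 -0.342 -0.2815 0 0 0.004 0.5" --pt "-0.032 -0.342 -0.2815 0 0 0.004 0.5" --pt "-0.032 -0.342 -0.2815 0 0 0.004 0.5" --pt "-0.032 -0.342 -0.2815 0 0 0.004 0.5" --pt "-0.032 -0.342 -0.2815 0 0 0.004 0.5" --pt "-0.428 -0.4875 -0.2815 0 0 0.182 0.5" --pt "-0.428 -0.4875 -0.2815 0 0 0.182 0.5" --pt "-0.428 -0.4875 -0.2815 0 0 0.182 0.5" --pt "-0.428 -0.4875 -0.2815 0 0 0.182 0.5" --pt "-0.428 -0.4875 -0.2815 0 0 0.182 0.5" --pt "-0.428 -0.4875 -0.2815 0 0 0.182 0.5"

```text
time_s: 1.45
position: [347.4, 237.9, 400.3]
tool_rot: [1.337, 2.841, -0.0]
contact_force: [0.0, 0.3, -0.2]
grip_width: 43.2
finger_force: 0.0
```

```bash
python3 - <<'E'
from h import *
s=manip.observe();print(s["joints"],s["position"],s["contact_force"],s["grip_width"])
rows([(420,0,400,100),(360,-216,400,83.3),(*bed2w(-112),400,83.3),(*bed2w(-112),110,83.3)],.5)
E
```

```text
[ 5.73166902e-01 -6.92256310e-02  1.84124155e+00 -1.55105081e-03
  1.36890872e+00 -1.17337008e-01] [347.41149759 237.85435688 400.30110867] [ 0.02181616  0.28455531 -0.24379121] 43.16592820875561
[-0.3826, -0.1593, 0.001, 0.0003, 0.0005, 0.1643, 0.5]
[-0.5964, -0.4658, 0.0012, 0.0004, 0.0004, 0.2571, 0.5]
[-0.9074, -0.3542, 0.0018, 0.0004, 0.0004, 0.2571, 0.5]
[-0.9067, -0.3545, 0.4851, 0.0004, 0.0004, 0.2571, 0.5]
```

Call:
send_rows --pt "-0.3826 -0.1593 0.001 0.0003 0.0005 0.164 0.5" --pt "-0.3826 -0.1593 0.001 0.0003 0.0005 0.164 0.5" --pt "-0.3826 -0.1593 0.001 0.0003 0.0005 0.164 0.5" --pt "-0.3826 -0.1593 0.001 0.0003 0.0005 0.164 0.5" --pt "-0.3826 -0.1593 0.001 0.0003 0.0005 0.164 0.5" --pt "-0.5964 -0.4658 0.001 0.0004 0.0004 0.257 0.5" --pt "-0.5964 -0.4658 0.001 0.0004 0.0004 0.257 0.5" --pt "-0.5964 -0.4658 0.001 0.0004 0.0004 0.257 0.5" --pt "-0.5964 -0.4658 0.001 0.0004 0.0004 0.257 0.5" --pt "-0.5964 -0.4658 0.001 0.0004 0.0004 0.257 0.5" --pt "-0.9074 -0.3542 0.001 0.0004 0.0004 0.257 0.5" --pt "-0.9074 -0.3542 0.001 0.0004 0.0004 0.257 0.5"

```text
time_s: 2.65
position: [446.2, -264.1, 400.3]
tool_rot: [-2.342, -2.093, -0.0]
contact_force: [0.6, -0.3, 2.3]
grip_width: 42.8
finger_force: 0.0
```

```bash
python3 - <<'E'
from h import *
s=manip.observe();print(s["joints"],s["position"],s["contact_force"])
rows([(*bed2w(-112),400,83.3),(*bed2w(-112),110,83.3)],.5)
E
```

```text
[-5.57422290e-01  1.03563981e-01  1.66492411e+00  1.14754825e-04
  1.37345576e+00 -4.45380705e-01] [ 446.18823331 -264.07520724  400.25490891] [ 0.57196606 -0.32400918  2.27930532]
[-0.0723, 0.1496, 0.0004, -0.0001, -0.0001, 0.0016, 0.5]
[-0.0724, 0.1497, 0.4837, -0.0001, -0.0001, 0.0016, 0.5]
```

Call:
send_rows --pt "-0.0723 0.1496 0 0 0 0.0016 0.5" --pt "-0.0723 0.1496 0 0 0 0.0016 0.5" --pt "-0.0723 0.1496 0 0 0 0.0016 0.5" --pt "-0.0723 0.1496 0.48 0 0 0.0016 0.5" --pt "-0.0723 0.1496 0.48 0 0 0.0016 0.5" --pt "-0.0723 0.1496 0.48 0 0 0.0016 0.5" --pt "-0.0723 0.1496 0.48 0 0 0.0016 0.5" --pt "-0.0723 0.1496 0.48 0 0 0.0016 0.5" --pt "-0.0723 0.1496 0.48 0 0 0.0016 0.5" --pt "-0.0723 0.1496 0.48 0 0 0.0016 0.5" --pt "-0.0723 0.1496 0.48 0 0 0.0016 0.5"

```text
time_s: 3.75
position: [530.0, -315.4, 111.9]
tool_rot: [-2.343, -2.089, 0.001]
contact_force: [0.9, 0.0, 1.1]
grip_width: 42.7
finger_force: 0.0
```

```bash
python3 - <<'E'
from h import *
s=manip.observe();print(s["joints"],s["position"],w2bed(s["position"]),s["contact_force"])
c=cam("wrist");cv2.imwrite("pics/w1.png",cv2.resize(c["image"][:,:,::-1],(784,588)))
c2=cam("scene");cv2.imwrite("pics/s2.png",cv2.resize(c2["image"][150:330,180:420,::-1],None,fx=3.2,fy=3.2,interpolation=cv2.INTER_CUBIC))
rows([(*bed2w(-112),60,83.3),(*bed2w(-112),16,83.3)],.5)
for x,y,z in[(-60,0,26),(45.5,0,12),(64.5,0,12),(-130,-50,20),(-130,50,20)]: print(w2px(c,[*bed2w(x,y),z])*1.4)
E
```

```text
[-5.56084069e-01  5.63791581e-01  1.71890987e+00 -4.71789821e-05
  8.61496933e-01 -4.41350958e-01] [ 529.99851164 -315.39978744  111.90195701] [-110.28318075    0.72031329] [0.88587688 0.04061411 1.05312873]
[-0.0011, -0.0017, 0.0902, 0.0007, 0.0003, 0.0006, 0.5]
[-0.001, -0.0018, 0.1636, 0.0007, 0.0003, 0.0006, 0.5]
[[391.17587714 225.6710529 ]]
[[392.05366341  13.30965331]]
[[392.25430061 -30.11037161]]
[[471.97761192 339.49798169]]
[[309.15970404 338.93346076]]
```

View pics/w1.png

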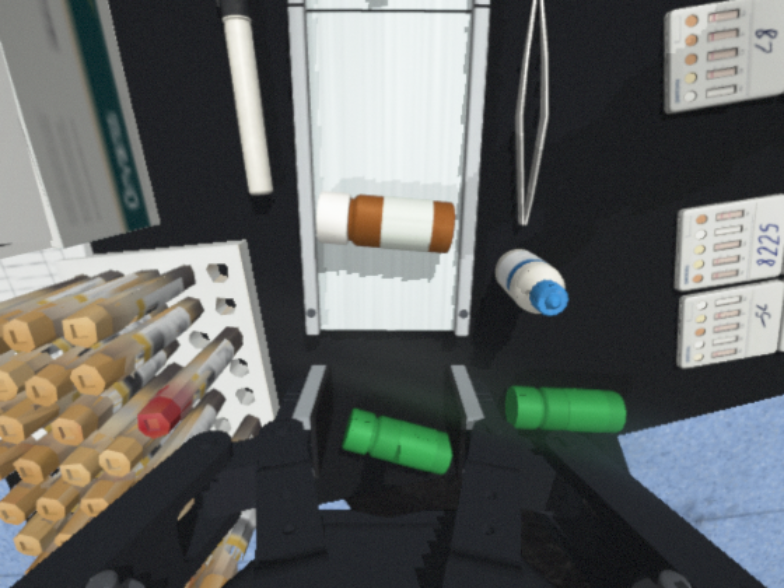

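View pics/s2.png

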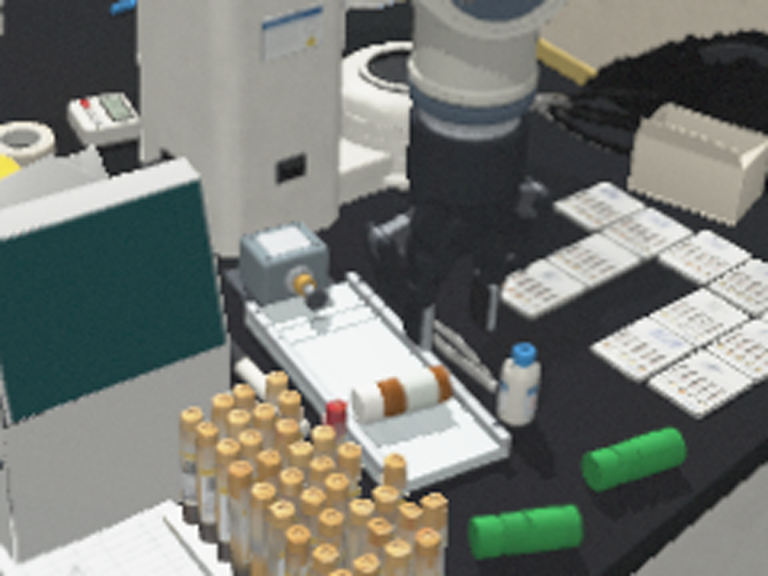

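Wrist view: the amber vial is centred at (386,222), within a few px of the prediction. The bed end is at row 332 and the engraved line at row 10; the green look-alikes are off the bed. The scene crop shows the gripper clear of everything, so I'm descending behind the vial.

Call:
send_rows --pt "-0.001 -0.0018 0.06 0.0007 0.0003 0.0006 0.5" --pt "-0.001 -0.0018 0.11 0.0007 0.0003 0.0006 0.5" --pt "-0.001 -0.0018 0.13 0.0007 0.0003 0.0006 0.5" --pt "-0.001 -0.0018 0.145 0.0007 0.0003 0.0006 0.5" --pt "-0.001 -0.0018 0.155 0.0007 0.0003 0.0006 0.5" --pt "-0.001 -0.0018 0.16 0.0007 0.0003 0.0006 0.5" --pt "-0.001 -0.0018 0.16 0.0007 0.0003 0.0006 0.5" --pt "-0.001 -0.0018 0.16 0.0007 0.0003 0.0006 0.5" --pt "-0.001 -0.0018 0.16 0.0007 0.0003 0.0006 0.5"

```text
time_s: 4.75
position: [528.9, -316.5, 16.1]
tool_rot: [-2.345, -2.086, 0.002]
contact_force: [0.4, 0.1, 0.6]
grip_width: 42.8
finger_force: 0.0
```

```bash
python3 - <<'E'
from h import *
s=manip.observe();print(s["joints"],s["position"],w2bed(s["position"]),s["contact_force"],s["grip_width"])
c=cam("wrist");print(c["tool_from_camera"]);cv2.imwrite("pics/w2.png",cv2.resize(c["image"][:,:,::-1],(784,588)))
rows([(*bed2w(-50),17,83.3)],.5)
E
```

```text
[-5.58399221e-01  7.09667577e-01  1.73859267e+00 -3.13560125e-04
  6.96445813e-01 -4.41117312e-01] [ 528.9282636  -316.47310213   16.07994079] [-111.47376873    1.65836209] [0.39870366 0.09801526 0.64626421] 42.83712205122845
[[ 5.13482072e-04  9.49753042e-01  3.12999834e-01  8.12382950e+01]
 [ 9.99999607e-01 -7.13706747e-04  5.25122589e-04 -7.52764566e-01]
 [ 7.22126870e-04  3.12999441e-01 -9.49753035e-01 -1.41321359e+02]
 [ 0.00000000e+00  0.00000000e+00  0.00000000e+00  1.00000000e+00]]
[0.1024, 0.0028, -0.0016, -0.001, -0.0004, -0.0, 0.5]
```

View pics/w2.png

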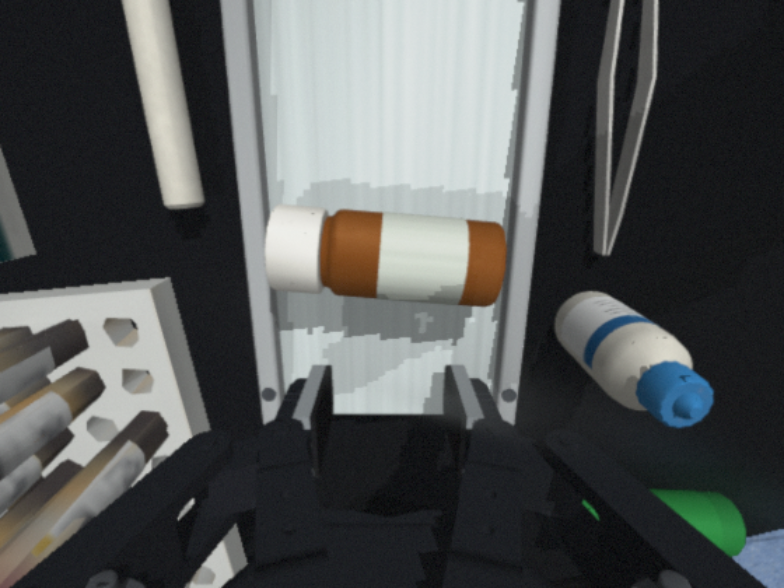

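Wrist view: both fingertips (315,400) and (465,400) are between the rails behind the vial, whose axis is almost square across the bed, centred at (385,255). Pushing slowly.

Call:
send_rows --pt "0.003 0 0 0 0 0 0.5" --pt "0.006 0.0004 0 0 0 0 0.5" --pt "0.009 0.0008 0 0 0 0 0.5" --pt "0.012 0.0012 0 0 0 0 0.5" --pt "0.015 0.0016 0 0 0 0 0.5" --pt "0.018 0.002 0 0 0 0 0.5" --pt "0.021 0.0024 0 0 0 0 0.5" --pt "0.024 0.0028 0 0 0 0 0.5" --pt "0.027 0.0028 0 0 0 0 0.5" --pt "0.03 0.0028 0 0 0 0 0.5" --pt "0.033 0.0028 0 0 0 0 0.5" --pt "0.036 0.0028 0 0 0 0 0.5"

```text
time_s: 6.0
position: [532.8, -294.9, 15.5]
tool_rot: [-2.345, -2.085, 0.002]
contact_force: [-0.2, 0.2, -0.3]
grip_width: 42.3
finger_force: 0.0
```

Call:
send_rows --pt "0.003 0 0 0 0 0 0.5" --pt "0.006 0 0 0 0 0 0.5" --pt "0.009 0 0 0 0 0 0.5" --pt "0.012 0 0 0 0 0 0.5" --pt "0.015 0 0 0 0 0 0.5" --pt "0.018 0 0 0 0 0 0.5" --pt "0.021 0 0 0 0 0 0.5" --pt "0.024 0 0 0 0 0 0.5" --pt "0.027 0 0 0 0 0 0.5" --pt "0.03 0 0 0 0 0 0.5" --pt "0.033 0 0 0 0 0 0.5" --pt "0.036 0 0 0 0 0 0.5"

```text
time_s: 7.2
position: [535.3, -273.4, 15.5]
tool_rot: [-2.345, -2.085, 0.002]
contact_force: [-0.2, 0.6, 0.2]
grip_width: 42.2
finger_force: 0.1
```

```bash
python3 - <<'E'
from h import *
s=manip.observe();print(s["position"],w2bed(s["position"]),s["contact_force"],s["grip_width"])
c=cam("wrist");cv2.imwrite("pics/w3.png",cv2.resize(c["image"][:,:,::-1],(784,588)))
rows([(*bed2w(20),16,83.3)],.5)
E
```

```text
[ 535.30721912 -273.424537     15.53487006] [-67.97533019   0.33326701] [-0.20060289  0.55116538  0.15801281] 42.242508037874416
[0.1461, 0.0006, -0.0006, -0.0013, -0.0005, 0.0, 0.5]
```

View pics/w3.png

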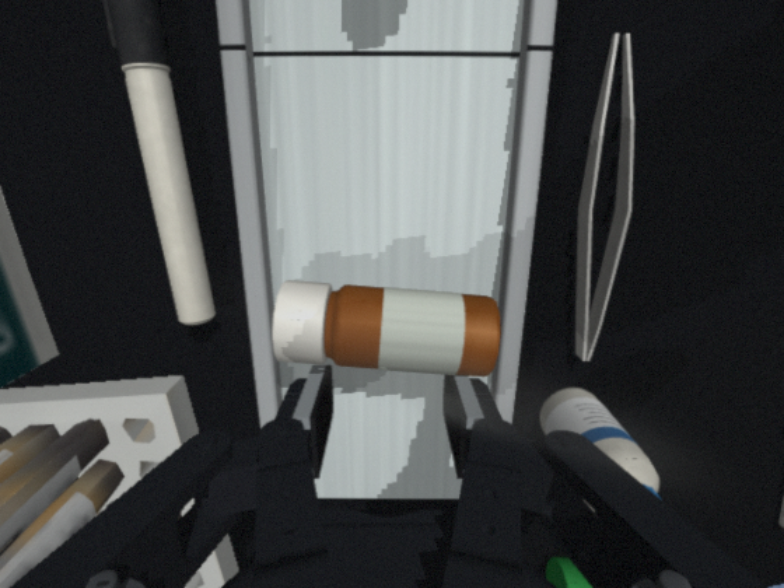

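Wrist view: the vial at (387,328) is now against the fingertips and moving, still square, and the first engraved line is at row 50. Continuing.

Call:
send_rows --pt "0.0035 0 0 0 0 0 0.5" --pt "0.0075 0 0 0 0 0 0.5" --pt "0.012 0 0 0 0 0 0.5" --pt "0.0165 0 0 0 0 0 0.5" --pt "0.021 0 0 0 0 0 0.5" --pt "0.0255 0 0 0 0 0 0.5" --pt "0.03 0 0 0 0 0 0.5" --pt "0.0345 0 0 0 0 0 0.5" --pt "0.039 0 0 0 0 0 0.5" --pt "0.0435 0 0 0 0 0 0.5" --pt "0.048 0 0 0 0 0 0.5" --pt "0.0525 0 0 0 0 0 0.5"

```text
time_s: 8.45
position: [539.0, -242.0, 15.6]
tool_rot: [-2.345, -2.085, 0.002]
contact_force: [-0.8, -0.5, -0.2]
grip_width: 43.0
finger_force: 0.1
```

Call:
send_rows --pt "0.0045 0 0 0 0 0 0.5" --pt "0.009 0 0 0 0 0 0.5" --pt "0.0135 0 0 0 0 0 0.5" --pt "0.018 0 0 0 0 0 0.5" --pt "0.0225 0 0 0 0 0 0.5" --pt "0.027 0 0 0 0 0 0.5" --pt "0.0315 0 0 0 0 0 0.5" --pt "0.036 0 0 0 0 0 0.5" --pt "0.0405 0 0 0 0 0 0.5" --pt "0.045 0 0 0 0 0 0.5" --pt "0.049 0 0 0 0 0 0.5" --pt "0.052 0 0 0 0 0 0.5"

```text
time_s: 9.65
position: [542.6, -211.0, 15.6]
tool_rot: [-2.345, -2.085, 0.002]
contact_force: [-0.7, -0.7, 0.8]
grip_width: 42.2
finger_force: 0.1
```

```bash
python3 - <<'E'
from h import *
s=manip.observe();print(s["position"],w2bed(s["position"]),s["contact_force"],s["grip_width"])
c=cam("wrist");cv2.imwrite("pics/w4.png",cv2.resize(c["image"][:,:,::-1],(784,588)))
rows([(*bed2w(20),16,83.3)],.5)
E
```

```text
[ 542.63713779 -211.02668794   15.61417005] [-5.14843332  0.31577237] [-0.65475892 -0.66003238  0.81675217] 42.17290149623707
[0.0417, 0.0006, -0.0006, -0.0013, -0.0005, 0.0, 0.5]
```

View pics/w4.png

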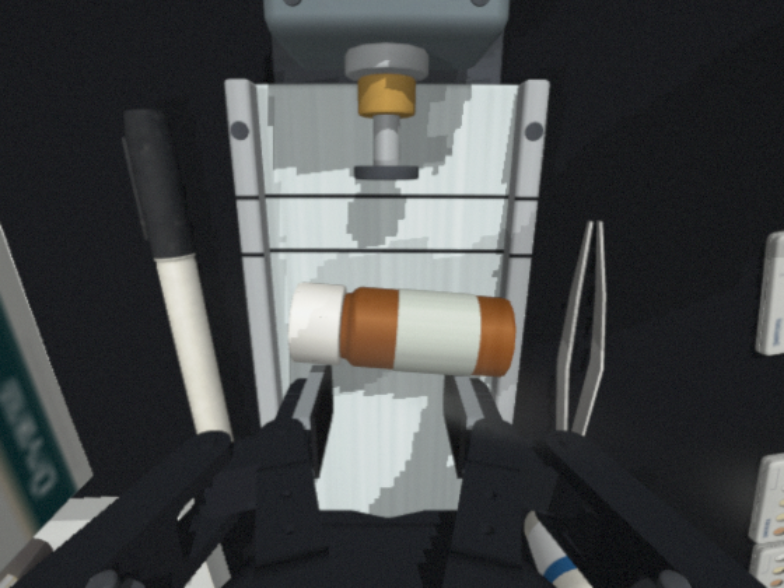

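Wrist view: the vial at (402,328) is about 0.06 rad askew but within limits. The disc face is at (386,178) and the engraved lines at rows 197 and 250. Measuring the gap.

```bash
python3 - <<'E'
from h import *
c=cam("wrist")
k=1/1.4
P=px2w(c,np.array([[390,288],[402,328],[386,178],[386,197],[386,250]])*k,[38,28,26,12,12])
for p in P: print(w2bed(p))
E
```

```text
[41.34117307  0.39868332]
[24.4447804  -3.67528812]
[72.78518556  1.67145954]
[66.1832043   1.79654699]
[47.83068065  1.81410455]
```

Call:
send_rows --pt "0.003 0 0 0 0 0 0.5" --pt "0.0065 0 0 0 0 0 0.5" --pt "0.01 0 0 0 0 0 0.5" --pt "0.0135 0 0 0 0 0 0.5" --pt "0.017 0 0 0 0 0 0.5" --pt "0.0205 0 0 0 0 0 0.5" --pt "0.024 0 0 0 0 0 0.5" --pt "0.0275 0 0 0 0 0 0.5" --pt "0.031 0 0 0 0 0 0.5" --pt "0.034 0 0 0 0 0 0.5" --pt "0.037 0 0 0 0 0 0.5" --pt "0.04 0 0 0 0 0 0.5"

```text
time_s: 10.95
position: [545.4, -187.3, 15.7]
tool_rot: [-2.345, -2.085, 0.002]
contact_force: [0.2, -0.6, -0.4]
grip_width: 42.6
finger_force: 0.2
```

Call:
send_rows --pt "0.0015 0 0 0 0 0 0.5" --pt "0.003 0 0 0 0 0 0.5" --pt "0.0045 0 0 0 0 0 0.5" --pt "0.0055 0 0 0 0 0 0.5" --pt "0.0065 0 0 0 0 0 0.5"

```text
time_s: 11.45
position: [545.9, -183.6, 15.7]
tool_rot: [-2.345, -2.085, 0.002]
contact_force: [0.1, -0.6, 1.6]
grip_width: 42.5
finger_force: 0.2
```

```bash
python3 - <<'E'
from h import *
s=manip.observe();print(s["position"],w2bed(s["position"]),s["contact_force"],s["joint_efforts"])
c=cam("wrist");cv2.imwrite("pics/w5.png",cv2.resize(c["image"][100:300,130:430,::-1],None,fx=2.6,fy=2.6,interpolation=cv2.INTER_CUBIC))
E
```

```text
[ 545.8834817  -183.59170165   15.68361394] [22.47793554  0.28470333] [ 0.13446995 -0.58091608  1.57522879] [ 2.06959373e-01 -5.77373314e+01 -1.60210401e+01  6.18742523e-02
  5.95999137e-02 -2.42946600e-02]
```

View pics/w5.png

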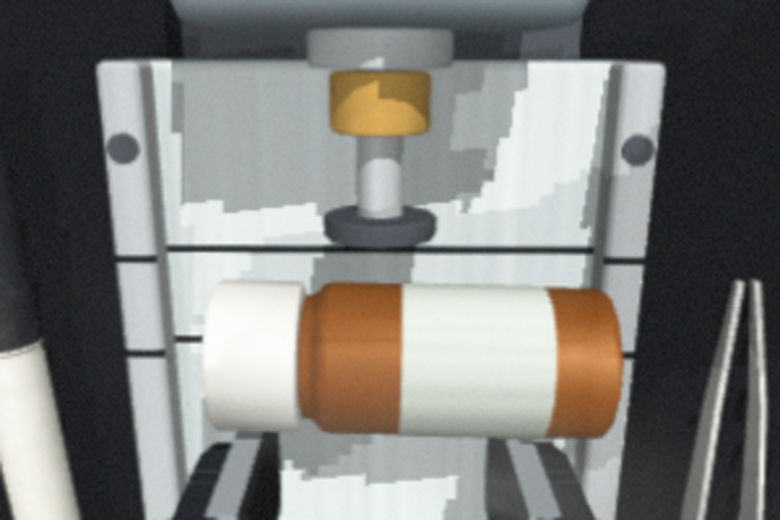

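Crop: the vial is square at (412,358) and the disc front is at (380,240), with about 7 mm of gap. Closing in small steps from here.

Call:
send_rows --pt "0.001 0 0 0 0 0 0.5" --pt "0.002 0 0 0 0 0 0.5" --pt "0.003 0 0 0 0 0 0.5" --pt "0.004 0 0 0 0 0 0.5" --pt "0.005 0 0 0 0 0 0.5" --pt "0.006 0 0 0 0 0 0.5" --pt "0.007 0 0 0 0 0 0.5" --pt "0.008 0 0 0 0 0 0.5"

```text
time_s: 12.3
position: [546.4, -178.7, 15.7]
tool_rot: [-2.345, -2.085, 0.002]
contact_force: [-0.6, -0.4, 0.3]
grip_width: 42.2
finger_force: 0.2
```

Call:
send_rows --pt "0.0008 0 0 0 0 0 0.5" --pt "0.0016 0 0 0 0 0 0.5" --pt "0.0024 0 0 0 0 0 0.5"

```text
time_s: 12.6
position: [546.6, -177.3, 15.6]
tool_rot: [-2.345, -2.085, 0.002]
contact_force: [0.1, -0.4, 0.1]
grip_width: 42.7
finger_force: 0.2
```

Call:
send_rows --pt "0.0008 0 0 0 0 0 0.5" --pt "0.0016 0 0 0 0 0 0.5"

```text
time_s: 12.8
position: [546.7, -176.4, 15.7]
tool_rot: [-2.345, -2.085, 0.002]
contact_force: [-0.6, -0.6, 0.2]
grip_width: 42.8
finger_force: 0.2
```

Call:
send_rows --pt "0.0008 0 0 0 0 0 0.5" --pt "0.0016 0 0 0 0 0 0.5"

```text
time_s: 13.0
position: [546.8, -175.4, 15.7]
tool_rot: [-2.345, -2.085, 0.002]
contact_force: [0.1, -0.3, 0.7]
grip_width: 42.5
finger_force: 0.2
```

Call:
send_rows --pt "0.0008 0 0 0 0 0 0.5" --pt "0.0016 0 0 0 0 0 0.5"

```text
time_s: 13.2
position: [546.9, -174.5, 15.7]
tool_rot: [-2.345, -2.085, 0.002]
contact_force: [-0.7, -0.1, 0.1]
grip_width: 43.0
finger_force: 0.2
```

Call:
send_rows --pt "0.0008 0 0 0 0 0 0.5" --pt "0.0016 0 0 0 0 0 0.5"

```text
time_s: 13.4
position: [547.2, -173.6, 15.7]
tool_rot: [-2.345, -2.085, 0.002]
contact_force: [0.7, -1.4, 0.3]
grip_width: 42.6
finger_force: 0.4
```

```bash
python3 - <<'E'
from h import *
s=manip.observe();print(s["position"],w2bed(s["position"]),s["contact_force"],s["torque"],s["joint_efforts"])
c=cam("wrist");cv2.imwrite("pics/w6.png",cv2.resize(c["image"][100:300,130:430,::-1],None,fx=2.6,fy=2.6,interpolation=cv2.INTER_CUBIC))
E
```

```text
[ 547.16399861 -173.598687     15.71436937] [32.55207312  0.17599575] [ 0.68428654 -1.37715062  0.330373  ] [-0.13526461 -0.01465937 -0.07682445] [ 3.80820762e-01 -5.73976958e+01 -1.56458706e+01  1.01171890e-01
  1.67615209e-01 -3.38082493e-02]
```

View pics/w6.png

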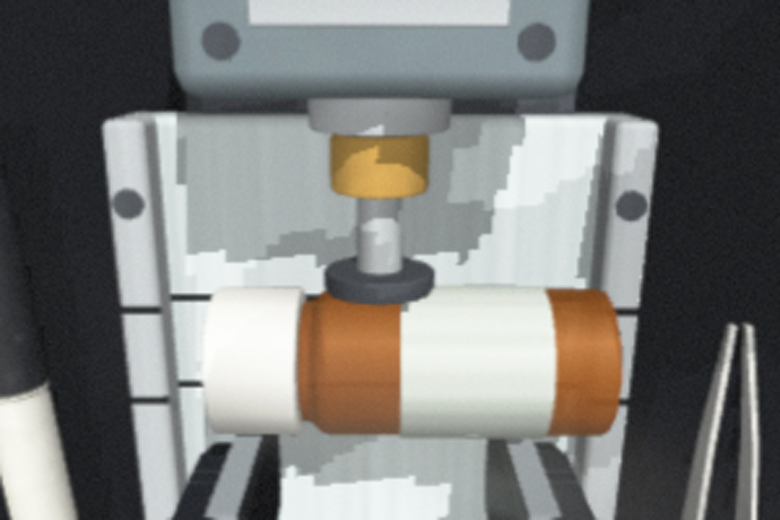

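Crop: the disc at (380,290) is now touching the vial, which is square. Force is about 1 N, so I'm raising it in small steps.

Call:
send_rows --pt "0.0006 0 0 0 0 0 0.5" --pt "0.0012 0 0 0 0 0 0.5" --pt "0.0012 0 0 0 0 0 0.5"

```text
time_s: 13.75
position: [547.2, -173.0, 15.7]
tool_rot: [-2.345, -2.085, 0.002]
contact_force: [-0.1, -2.4, -0.3]
grip_width: 42.6
finger_force: 0.8
```

Call:
send_rows --pt "0.0005 0 0 0 0 0 0.5" --pt "0.001 0 0 0 0 0 0.5" --pt "0.001 0 0 0 0 0 0.5"

```text
time_s: 14.05
position: [547.3, -172.4, 15.7]
tool_rot: [-2.345, -2.085, 0.002]
contact_force: [0.6, -2.4, 0.4]
grip_width: 42.6
finger_force: 1.4
```

Call:
send_rows --pt "0.0005 0 0 0 0 0 0.5" --pt "0.001 0 0 0 0 0 0.5" --pt "0.001 0 0 0 0 0 0.5"

```text
time_s: 14.35
position: [547.3, -171.8, 15.7]
tool_rot: [-2.345, -2.085, 0.002]
contact_force: [0.3, -3.7, 0.4]
grip_width: 42.6
finger_force: 1.9
```

Call:
send_rows --pt "0.0005 0 0 0 0 0 0.5" --pt "0.0009 0 0 0 0 0 0.5" --pt "0.0009 0 0 0 0 0 0.5"

```text
time_s: 14.65
position: [547.4, -171.2, 15.7]
tool_rot: [-2.345, -2.085, 0.002]
contact_force: [-0.0, -5.1, 1.1]
grip_width: 42.7
finger_force: 2.3
```

Call:
send_rows --pt "0.0004 0 0 0 0 0 0.5" --pt "0.0008 0 0 0 0 0 0.5" --pt "0.0008 0 0 0 0 0 0.5"

```text
time_s: 14.95
position: [547.5, -170.8, 15.7]
tool_rot: [-2.345, -2.085, 0.002]
contact_force: [1.4, -5.3, -1.0]
grip_width: 42.7
finger_force: 2.6
```

Call:
send_rows --pt "0 0 0 0 0 0 0.5" --pt "0 0 0 0 0 0 0.5" --pt "0 0 0 0 0 0 0.5"

```text
time_s: 15.25
position: [547.5, -170.8, 15.7]
tool_rot: [-2.345, -2.085, 0.002]
contact_force: [0.3, -5.2, 0.4]
grip_width: 42.8
finger_force: 2.6
```

Call:
send_rows --pt "0 0 0 0 0 0 0.5" --pt "0 0 0 0 0 0 0.5" --pt "0 0 0 0 0 0 0.5"

```text
time_s: 15.55
position: [547.5, -170.8, 15.7]
tool_rot: [-2.345, -2.085, 0.002]
contact_force: [0.3, -5.3, 0.7]
grip_width: 42.8
finger_force: 2.6
```

Call:
send_rows --pt "0 0 0 0 0 0 0.5" --pt "0 0 0 0 0 0 0.5" --pt "0 0 0 0 0 0 0.5"

```text
time_s: 15.85
position: [547.5, -170.8, 15.7]
tool_rot: [-2.345, -2.085, 0.002]
contact_force: [-0.4, -5.4, -0.5]
grip_width: 42.6
finger_force: 2.6
```

Call:
send_rows --pt "0 0 0 0 0 0 0.5" --pt "0 0 0 0 0 0 0.5" --pt "0 0 0 0 0 0 0.5"

```text
time_s: 16.15
position: [547.5, -170.8, 15.7]
tool_rot: [-2.345, -2.085, 0.002]
contact_force: [1.0, -5.6, -0.1]
grip_width: 42.9
finger_force: 2.6
```

Call:
send_rows --pt "0.0003 0 0 0 0 0 0.5" --pt "0.0006 0 0 0 0 0 0.5" --pt "0.0006 0 0 0 0 0 0.5" --pt "0.0006 0 0 0 0 0 0.5" --pt "0.0006 0 0 0 0 0 0.5" --pt "0.0006 0 0 0 0 0 0.5" --pt "0.0006 0 0 0 0 0 0.5" --pt "0.0006 0 0 0 0 0 0.5" --pt "0.0006 0 0 0 0 0 0.5" --pt "0.0006 0 0 0 0 0 0.5" --pt "0.0006 0 0 0 0 0 0.5" --pt "0.0006 0 0 0 0 0 0.5"

```text
time_s: 17.35
position: [547.5, -170.5, 15.7]
tool_rot: [-2.345, -2.085, 0.002]
contact_force: [-0.4, -5.7, 0.0]
grip_width: 42.9
finger_force: 2.9
```

Call:
send_rows --pt "-0.0005 0 0 0 0 0 0.5" --pt "-0.001 0 0 0 0 0 0.5" --pt "-0.0015 0 0 0 0 0 0.5" --pt "-0.002 0 0 0 0 0 0.5" --pt "-0.0025 0 0 0 0 0 0.5" --pt "-0.003 0 0 0 0 0 0.5" --pt "-0.0035 0 0 0 0 0 0.5" --pt "-0.004 0 0 0 0 0 0.5" --pt "-0.0045 0 0 0 0 0 0.5" --pt "-0.005 0 0 0 0 0 0.5" --pt "-0.0055 0 0 0 0 0 0.5" --pt "-0.006 0 0 0 0 0 0.5"

```text
time_s: 18.55
position: [546.6, -173.6, 15.5]
tool_rot: [-2.344, -2.085, 0.003]
contact_force: [0.1, 0.8, -0.0]
grip_width: 42.5
finger_force: 0.0
```

Call:
send_rows --pt "-0.0005 0 0 0 0 0 0.5" --pt "-0.001 0 0 0 0 0 0.5" --pt "-0.0015 0 0 0 0 0 0.5" --pt "-0.002 0 0 0 0 0 0.5" --pt "-0.0025 0 0 0 0 0 0.5" --pt "-0.003 0 0 0 0 0 0.5" --pt "-0.0035 0 0 0 0 0 0.5" --pt "-0.004 0 0 0 0 0 0.5" --pt "-0.0045 0 0 0 0 0 0.5" --pt "-0.005 0 0 0 0 0 0.5" --pt "-0.0055 0 0 0 0 0 0.5" --pt "-0.006 0 0 0 0 0 0.5"

```text
time_s: 19.75
position: [546.6, -177.5, 15.7]
tool_rot: [-2.345, -2.085, 0.002]
contact_force: [0.2, 0.6, -0.5]
grip_width: 42.7
finger_force: 0.0
```

Call:
send_rows --pt "-0.002 0 0 0 0 0 0.5" --pt "-0.005 0 0 0 0 0 0.5" --pt "-0.01 0 0 0 0 0 0.5" --pt "-0.015 0 0 0 0 0 0.5" --pt "-0.02 0 0 0 0 0 0.5" --pt "-0.025 0 0 0 0 0 0.5" --pt "-0.03 0 0 0 0 0 0.5" --pt "-0.035 0 0 0 0 0 0.5" --pt "-0.04 0 0 0 0 0 0.5" --pt "-0.04 0 0 0 0 0 0.5" --pt "-0.04 0 0 0 0 0 0.5" --pt "-0.04 0 0 0 0 0 0.5"

```text
time_s: 20.95
position: [543.8, -201.2, 15.6]
tool_rot: [-2.345, -2.085, 0.002]
contact_force: [0.1, 1.0, -1.0]
grip_width: 43.0
finger_force: 0.0
```

```bash
cat >m.py <<'E'
from h import *
s=manip.observe();print(s["time_s"],s["position"],w2bed(s["position"]),s["contact_force"])
for n in("wrist","top"):
    c=cam(n);im=c["image"];h=cv2.cvtColor(im,cv2.COLOR_RGB2HSV)
    m=((h[...,0]>5)&(h[...,0]<16)&(h[...,1]>150)&(h[...,2]>60)).astype(np.uint8)
    N,l,st,ce=cv2.connectedComponentsWithStats(m)
    for i in range(1,N):
        if st[i,4]>(60 if n=="wrist" else 6):
            b=w2bed(px2w(c,[ce[i]],28)[0])
            if abs(b[1])<60 and -140<b[0]<120: print(n,st[i],ce[i].round(1),b.round(1))
    if n=="wrist":
        col=im[:,268:273].mean((1,2)) if 0 else None
        for x,y in((45.5,-35),(45.5,35),(64.5,-35),(64.5,35)):
            u=w2px(c,[*bed2w(x,y),12])[0].round().astype(int)
            g=im[max(u[1]-9,0):u[1]+10,u[0]-1:u[0]+2].mean((1,2)).round().astype(int); print("line",x,y,u,g)
E
python3 m.py
```

```text
20.95 [ 543.76606128 -201.18589902   15.63971772] [4.75686891 0.33991005] [ 0.09448453  1.00775097 -0.96548562]
wrist [ 243  152   41   60 2270] [263.7 182.2] [59.1  7. ]
wrist [ 345  153   30   60 1457] [360.4 182.2] [ 59.2 -36. ]
line 45.5 -35 [348 202] [140 127 116 110  99  91  85  85  80  76  76  68  66  66  61  59  54  53
  53]
line 45.5 35 [211 202] [227 224 221 219 216 211 208 203 198 195 186 180 173 169 163 156 149 143
 138]
line 64.5 -35 [351 165] [ 84  85  88  89  84  84  88  96  99 101 103 105 107 105 107 107 107 107
 104]
line 64.5 35 [208 165] [233 237 239 241 242 242 243 244 244 245 245 246 247 247 247 248 247 247
 247]
top [306 197   5   4  18] [308.  198.7] [ 63.  -38.8]
top [303 213   3   5   7] [303.9 215. ] [67.9  2.2]
```

Call:
send_rows --pt "-0.02 0 -0.02 0 0 0 0.5" --pt "-0.05 0 -0.08 0 0 0 0.5" --pt "-0.08 0 -0.15 0 0 0 0.5" --pt "-0.11 0 -0.22 0 0 0 0.5" --pt "-0.13 0 -0.28 0 0 0 0.5" --pt "-0.13 0 -0.28 0 0 0 0.5" --pt "-0.13 0 -0.28 0 0 0 0.5" --pt "-0.13 0 -0.28 0 0 0 0.5" --pt "-0.13 0 -0.28 0 0 0 0.5"

```text
time_s: 21.95
position: [534.4, -278.4, 182.1]
tool_rot: [-2.342, -2.084, 0.004]
contact_force: [0.4, 0.8, -1.1]
grip_width: 42.4
finger_force: 0.0
```

```bash
sed -i 's/h\[...,1\]>150/h[...,1]>120/' m.py; python3 m.py; python3 - <<'E'
from h import *
c=cam("top"); b=lambda x,y,z:w2px(c,[*bed2w(x,y),z])[0]
# rectified profile along bed x at several y (z=26): brightness/saturation
im=cv2.cvtColor(c["image"],cv2.COLOR_RGB2HSV)
for y in(-30,-15,0,15,30):
    print(y,[(x,int(cv2.getRectSubPix(c["image"][...,2].copy(),(1,1),tuple(map(float,b(x,y,30))))[0,0])) for x in range(30,84,3)])
E
```

```text
21.95 [ 534.35482465 -278.37751876  182.11489759] [-73.00549934   0.70270136] [ 0.43314405  0.80498254 -1.05557733]
wrist [263  46  19  32 585] [272.3  61.6] [58.4  6.9]
wrist [312  46  14  32 365] [318.1  61.7] [ 58.4 -34.7]
line 45.5 -35 [316  79] [ 72  66  65  60  59  59  55  50  66 137 173 179 180 178 179 179 177 177
 181]
line 45.5 35 [244  79] [175 173 170 166 164 165 157  94 110 167 175 175 174 174 174 175 173 173
 175]
line 64.5 -35 [317  58] [103 104 105 108 114 118 117 115 123 127 126 120 113 107 102  95  93  86
  83]
line 64.5 35 [243  58] [239 242 242 241 241 238 224 184 218 237 236 235 233 228 226 225 223 221
 216]
top [305 197  11   5  35] [310.5 199. ] [ 56.9 -38.8]
top [303 213  10   7  44] [308.2 215.8] [57.4  2.6]
-30 [(30, 169), (33, 168), (36, 169), (39, 168), (42, 151), (45, 128), (48, 156), (51, 174), (54, 198), (57, 211), (60, 215), (63, 217), (66, 203), (69, 178), (72, 183), (75, 196), (78, 206), (81, 212)]
-15 [(30, 169), (33, 170), (36, 169), (39, 170), (42, 158), (45, 145), (48, 162), (51, 183), (54, 202), (57, 210), (60, 215), (63, 216), (66, 212), (69, 203), (72, 183), (75, 172), (78, 147), (81, 146)]
0 [(30, 172), (33, 172), (36, 172), (39, 173), (42, 150), (45, 74), (48, 58), (51, 56), (54, 60), (57, 59), (60, 74), (63, 95), (66, 71), (69, 62), (72, 98), (75, 144), (78, 184), (81, 189)]
15 [(30, 170), (33, 170), (36, 170), (39, 170), (42, 167), (45, 155), (48, 175), (51, 200), (54, 212), (57, 219), (60, 225), (63, 232), (66, 224), (69, 210), (72, 193), (75, 160), (78, 156), (81, 169)]
30 [(30, 172), (33, 172), (36, 170), (39, 170), (42, 170), (45, 153), (48, 140), (51, 148), (54, 145), (57, 145), (60, 154), (63, 168), (66, 161), (69, 189), (72, 194), (75, 170), (78, 170), (81, 170)]
```

```bash
python3 -c "
from station import manip
print(manip.job_done())"
```

```text
the job is handed in; nothing more can be done
None
```

I handed the job in; the judge gave no verdict. The vial was pressed on the plunger at about 5 to 6 N for over 2 s, eased off at about 3 mm/s, and now lies square across the bed at about x = 57 mm, between the lines, with the arm clear.

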